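# Lubricate and set the swing-arm nut

### The job

Set the knurled nut so that the swing arm of the small stand stays just free: first press the spray can's nozzle cap fully down to squirt the thread and let it spring back up, then screw the nut clockwise all the way down until it bottoms out, and finally back it off a quarter turn. Finish with the gripper still holding the nut there (do not let go), and leave the other things on the bench where they are.

Things in the scene. Friction and masses are not known exactly. Their poses are not given: they have to be found in the camera images.
- stand: Fixed stand: 100 mm square base plate, 32 mm pillar, and on it (top at 87 mm) a grey swing arm 34 mm wide, reaching 130 mm along the stand's +x; a clamp and slim glass electrode at its end, top at 125 mm. On the arm over the pillar: a 22 mm collar (87 to 99 mm), then an upright threaded stud 11 mm across, tip at 150 mm. Origin: centre of the plate's underside, on the stud's axis; z up.
- nut: Plain steel knurled nut on the stud: upright cylinder 36 mm across, 28 mm tall, a fine dark index line on top. Origin: its centre, half-way up, on the stud's axis; 113 mm above the table when bottomed on the collar, 3 mm higher per turn unscrewed. The collar leaves 12 mm of free height above the arm for fingertips. Right-hand thread: clockwise from above screws it down.
- nut_turn (a joint): Nut's angle in rad: 0 = bottomed (hard stop), growing as it is unscrewed (anticlockwise from above), up to 8. Starts 2.1 to 3.9 from the bottom; 1.57 = a quarter turn backed off. Turns easily (0.04 N m) and stays where left; bottomed, it stops dead and a gripper turning further slips round it harmlessly.
- can: Fixed small spray can of thread lubricant, 44 mm across, in a heavy dark round foot (68 mm across, 18 mm tall), 150 to 170 mm to the stand's +y side, its nozzle pointing along the can's -y to the stud. Origin: centre of the foot's underside; z up.
- nozzle_top (a point): Centre of the top face of the can's sprung white nozzle cap: 24 mm across and 18 mm tall, top 150 mm above the table when up. It goes straight down 6 mm against a spring (2.4 N at first, 8 N fully down) and springs back when let go.
- nozzle (a joint): How far the nozzle cap is pressed down, in m: 0 = up, 0.006 = fully down.
- jar_mid (a point): Bystander, loose: small glass jar with screw lid, 48 mm across, 55 mm tall, upright; the point is half-way up at its middle. To be left alone.
- driver_mid (a point): Bystander, loose: screwdriver with black handle, 160 mm long, 26 mm thick, lying; the point is half-way up at its middle. To be left alone.
- dish_mid (a point): Bystander, loose: low glass dish, 60 mm across, 14 mm tall; the point is half-way up at its middle. To be left alone.
- tipbox_mid (a point): Bystander, loose: pipette-tip box with grey lid, 87 x 122 mm, 61 mm tall; the point is half-way up at its middle. To be left alone.
- beaker_mid (a point): Bystander, loose: clear beaker, 70 mm across, 90 mm tall; the point is half-way up at its middle. To be left alone.
- flask_mid (a point): Bystander, loose: amber bottle with black cap, 60 mm across, 120 mm tall; the point is half-way up at its middle. To be left alone.
- brush_mid (a point): Bystander, loose: small brush, 150 mm long, lying; the point is half-way up at its middle. To be left alone.

How it is judged:
On the way, in this order (a step that is already met when the one before it is completed fails the run):
1. the nozzle cap is pressed down (value of joint nozzle above 0.004 m), for 0.1 s.
2. the nozzle cap has sprung back up (value of joint nozzle below 0.0015 m), for 0.1 s.
3. the nut is screwed down until it bottoms out (value of joint nut_turn below 0.07 rad), for 0.1 s.
At the end, for the whole second after the job is handed in: The nut stands a quarter turn (1.57 rad, within 0.3) above its bottomed position, gripped by the fingers (more than 2 N, the grasp point within 28 mm of the nut's centre), and the nozzle cap is up (within 1.5 mm) (value of joint nut_turn between 1.27 and 1.87 rad and contact force between the fingers and nut above 2 N and distance between the grasp point and nut below 0.028 m and value of joint nozzle below 0.0015 m); the arm keeps its last pose, push and grip.
It fails at once if one of the bystanders is shifted by more than 40 mm (distance of any of jar_mid, driver_mid, dish_mid, tipbox_mid, beaker_mid, flask_mid, brush_mid from where it was at the start of the episode above 0.04 m).
It also fails if it takes over 66 s, if anything falls off the work surface, if the arm or the gripper's body presses on something with over 40 N, if the wrist force passes 120 N, or if a joint passes its speed limit or range.

### The arm

A 6-joint arm with a two-finger parallel gripper is mounted at the origin on the work surface. World frame = base frame: x ahead of the robot, y to its left, z up, the work surface at z = 0. Lengths are in m, angles in rad, forces in N, time in s.
With the tool pointing down it reaches from about 0.275 to 1 m from the base axis. Payload 8.4 kg.
Tool frame: the origin (TCP) lies midway between the tips of the shut fingers; the grasp point (between the pads) lies 19 mm behind it; z points along the fingers, x is the direction in which the jaws open and shut, and the axes are right-handed (so a half turn about z gives the same grasp; the last joint's range is limited). The gripper opens to 85 mm and grips with 20 to 120 N. Pads are 22 mm wide; open, the fingers measure 114 mm over their backs; the gripper's body (76 mm by 85 mm) begins 54 mm behind the grasp point. The pads swing forward as they close: fully open they stand 13 mm farther back than shut.
Start: joints at [-1.249, 0.353, 1.633, -0, 1.155, -0.002], TCP at [0.199, -0.593, 0.231] pointing down, gripper open.
Joint ranges: [-2.63, 2.63], [-0.92, 2.1], [0.06, 2.66], [-1.3, 4.44], [0, 2.69], [-3.02, 3.02]. Speed limits (rad/s): [2.22, 2.22, 2.79, 3.14, 3.14, 3.14].

### API

Orientations are given as a rotation vector (axis times angle).
In Python, from plant import ctrl, snapshot, workorder gives the robot as it stands.
- The arm moves only by the shell command python3 -m jog 'ROWS' [FORCE]. ROWS is JSON, a list of rows, each a list of 7 numbers: the closure, from 0 (fully open) to 1 (shut), then the shift along the tool's x, y, z in m, then the turn, a rotation vector about the tool's x, y, z in degrees. In form: [[claw, dx, dy, dz, ax, ay, az], ...]. A call has 1 to 12 rows; each row shifts and turns the commanded pose from where the row before left it, along the tool's axes as they then stand; what a row does not reach is not made up. A row lasts 1/8 s, in which the tool goes at most 62.5 mm and 10.7 degrees, less where a joint would pass 70% of its speed; a pose out of reach is approached as far as the arm can. A call is refused whole if a number of a shift passes 0.0625 or a number of a turn 10.7, either way. A call with a gripper value outside its range is refused whole. The fingers move at their own pace and stop on an object; FORCE is the grip in N (left out, the last holds). Time passes only in rows, so rows that do not move let the fingers close. It gives the time, the measured TCP pose, the force and the opening at its end, in the units of the state.
- ctrl.state(): the state, without advancing time (a new reading comes with each control period).
- snapshot(name): name is "side" or "top"; returns a dict with "img" (420x560x3 uint8, blue, green, red), "depth" (420x560 float32, m along the optical axis (not along the pixel's ray), 0 where there is no reading), "intrinsics" (3x3 intrinsics, pixels), "extrinsics" (4x4, takes a point from camera to world coordinates). Camera axes: x right, y down, z forward; pixel columns grow to the right and rows downward; lengths in m; the calibration is good to about 2 mm. A picture is of the moment at which its call begins.
- workorder.hand_in(): hands the job in, once; it reports no verdict.
The state is a dict: "t": time; "q": joint angles; "joint_velocities": joint speeds; "tau": joint torques, N m; "ee_pos": TCP position; "ee_rot": TCP orientation; "contact_force": force on the tool from outside, world axes, zero at the start; "moment": the same for the moment, N m; "gripper_width": opening from 0.0 (shut) to 1.0 (fully open).
Only numpy, scipy, OpenCV 4.12 (cv2) and the standard library are available. Lean on these libraries where they do the work, as an engineer would, in place of code of your own. Each camera call takes 0.05 s, during which the arm holds its last target.

## Working session

There is one attempt and no reset: what is moved stays moved. The work goes in short steps, Python scripts to look and compute and a shell command to move; the robot and the scene stay as the last step left them, time stands still between calls to the robot, and variables do not carry over. Pictures are saved under pics/ and viewed, and the job is handed in when it is done.

```bash
mkdir -p pics
cat > h.py <<'E'
import numpy as np,cv2
from plant import ctrl,snapshot,workorder
def grab(n,f):
    s=snapshot(n);cv2.imwrite('pics/'+f+'.png',s['img']);np.savez('pics/'+f+'.npz',**s);return s
def pts(s):
    d=s['depth'];K=np.array(s['intrinsics']);T=np.array(s['extrinsics'])
    v,u=np.indices(d.shape)
    P=np.stack([(u-K[0,2])/K[0,0]*d,(v-K[1,2])/K[1,1]*d,d],-1)
    W=P@T[:3,:3].T+T[:3,3];W[d==0]=np.nan;return W
E
python3 - <<'E'
from h import *
for n in('side','top'):
    s=grab(n,n+'0');print(n,s['extrinsics'],s['intrinsics'])
print(ctrl.state())
E
```

```text
side [[-0.98604307 -0.11699075  0.11845774  0.41437713]
 [-0.1658649   0.75189622 -0.63807594  0.93759196]
 [-0.01441894 -0.64881834 -0.76080672  1.20186786]
 [ 0.          0.          0.          1.        ]] [[480.23559717   0.         268.59866305]
 [  0.         480.23559717 208.85220006]
 [  0.           0.           1.        ]]
top [[ 1.48143702e-03 -9.98372802e-01  5.70048615e-02  4.94265549e-01]
 [-9.99589647e-01  1.52301332e-04  2.86446204e-02 -7.41826032e-03]
 [-2.86066919e-02 -5.70239046e-02 -9.97962891e-01  1.39132875e+00]
 [ 0.00000000e+00  0.00000000e+00  0.00000000e+00  1.00000000e+00]] [[483.4931992    0.         282.91760455]
 [  0.         483.4931992  210.09037022]
 [  0.           0.           1.        ]]
{'t': 0.1, 'q': array([-1.24940580e+00,  3.53583935e-01,  1.63406971e+00, -5.35390784e-06,
        1.15518948e+00, -2.37958499e-03]), 'joint_velocities': array([ 0.00128242, -0.00227016, -0.00142884, -0.0005416 , -0.00182699,
       -0.00040244]), 'tau': array([ 1.67610964e-03, -6.06357408e+01, -3.42816532e+01,  1.19061319e-04,
        3.84337021e-03,  5.81263208e-06]), 'ee_pos': array([ 0.19871405, -0.5921151 ,  0.23062934]), 'ee_rot': array([-2.54985625e+00,  1.83391867e+00,  1.59602774e-03]), 'contact_force': array([-0.37618879, -0.12725507,  0.39737532]), 'moment': array([ 0.05931993, -0.04085506,  0.04836126]), 'gripper_width': 0.9984207236876486}
```

View pics/top0.png

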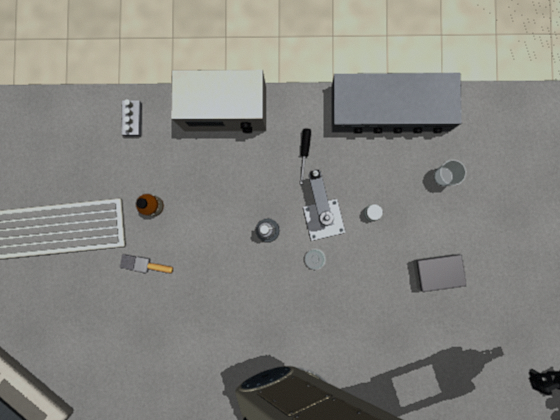

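View pics/side0.png

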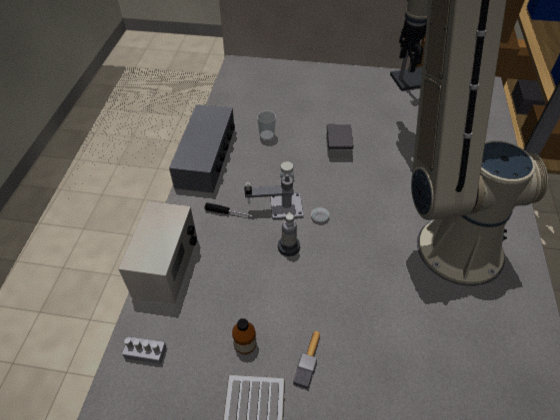

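The top view shows the nut at about (327,218), the white nozzle cap at (264,230), the swing arm reaching up to the electrode at (315,174), the jar at (374,213) and the dish at (315,259). The side view agrees. Next I'll measure these points.

Run:
```python
from h import *
ims=[]
for n,(u,v) in(('top',(300,210)),('side',(285,200))):
    s=np.load(f'pics/{n}0.npz');W=pts(s)
    c=s['img'][v-70:v+70,u-75:u+75];ims.append(cv2.resize(c,None,fx=4,fy=4,interpolation=cv2.INTER_CUBIC)[:560])
    X=W.reshape(-1,3)
    ok=(abs(X[:,0]-.47)<.2)&(abs(X[:,1])<.25)
    if n=='top':
        m=(W[...,2]>.03)&(abs(W[...,0]-.5)<.2)&(abs(W[...,1])<.25)
        k,l,st,ce=cv2.connectedComponentsWithStats(m.astype('uint8'))
        for i in range(1,k):
            if st[i,4]>8:
                q=W[l==i];print(n,ce[i].round(),st[i,4],'mean',q.mean(0).round(3),'max',q.max(0).round(3),'min',q.min(0).round(3))
    for nm,c,lo,hi in(('nut',(.47,-.085),.105,.14),('stud',(.47,-.085),.14,.16),('cap',(.45,.05),.125,.16),('arm',(.5,-.07),.08,.092),('elec',(.56,-.06),.1,.13)):
        r=.06
        m=(np.hypot(X[:,0]-c[0],X[:,1]-c[1])<r)&(X[:,2]>lo)&(X[:,2]<hi)
        if m.sum(): 
            q=X[m];print(n,nm,m.sum(),np.median(q,0).round(4),q.min(0).round(4),q.max(0).round(4))
for i,a in enumerate(ims): cv2.imwrite(f'pics/crop{i}.png',a)
```

```text
top [320. 199.] 725 mean [ 0.599 -0.07   0.098] max [ 0.676 -0.038  0.155] min [ 0.523 -0.102  0.037]
top [373. 212.] 206 mean [ 0.565 -0.218  0.054] max [ 0.585 -0.198  0.064] min [ 0.543 -0.24   0.03 ]
top [266. 230.] 268 mean [0.514 0.074 0.109] max [0.538 0.099 0.155] min [0.491 0.054 0.031]
top nut 3 [ 0.5276 -0.0834  0.1223] [ 0.5274 -0.0866  0.1217] [ 0.5276 -0.0813  0.1306]
top arm 26 [ 0.5312 -0.0767  0.0872] [ 0.5258 -0.1022  0.0813] [ 0.5581 -0.0645  0.0911]
top elec 102 [ 0.5458 -0.0812  0.1271] [ 0.5276 -0.0995  0.104 ] [ 0.5643 -0.0655  0.13  ]
side nut 6 [ 0.5287 -0.0848  0.1243] [ 0.5281 -0.0877  0.1092] [ 0.5288 -0.0802  0.1341]
side cap 6 [0.5047 0.0728 0.1369] [0.5042 0.0706 0.127 ] [0.5053 0.0743 0.1494]
side arm 53 [ 0.5401 -0.075   0.0868] [ 0.5238 -0.0979  0.0801] [ 0.5587 -0.0618  0.0917]
side elec 96 [ 0.5453 -0.0755  0.123 ] [ 0.5281 -0.1063  0.1032] [ 0.5639 -0.0667  0.13  ]
```

View pics/crop0.png

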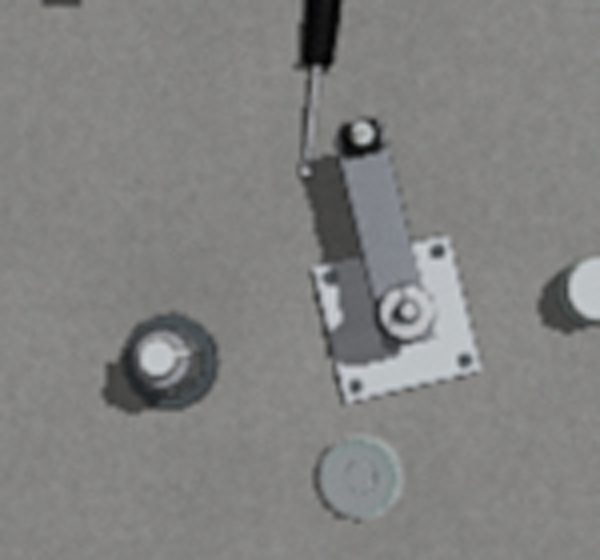

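View pics/crop1.png

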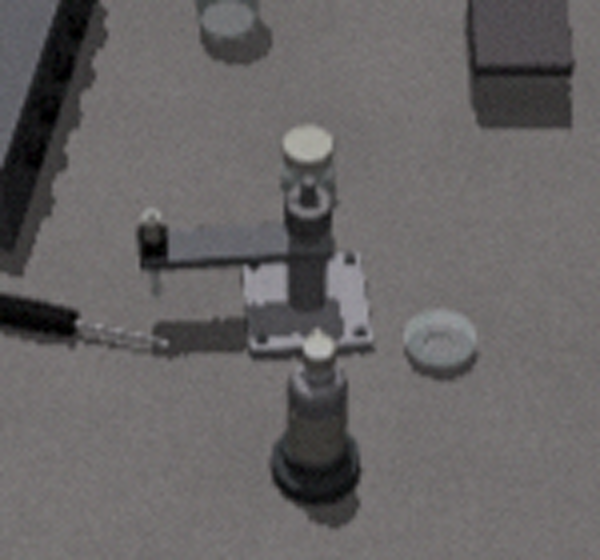

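Run:
```python
from h import *
for n in('top','side'):
    X=pts(np.load(f'pics/{n}0.npz')).reshape(-1,3)
    for nm,c,r,lo,hi in(('nuttop',(.546,-.083),.03,.123,.137),('stud',(.546,-.083),.03,.143,.16),('cap',(.514,.074),.03,.143,.158),('foot',(.514,.074),.05,.012,.022),('elec',(.67,-.05),.03,.1,.135),('plate',(.55,-.083),.08,.003,.016),('arm',(.6,-.07),.05,.08,.092),('dish',(.45,-.06),.05,.006,.02),('jar',(.56,-.218),.04,.05,.065)):
        m=(np.hypot(X[:,0]-c[0],X[:,1]-c[1])<r)&(X[:,2]>lo)&(X[:,2]<hi)
        if m.sum()>2:
            q=X[m];(cc,rad)=cv2.minEnclosingCircle(q[:,:2].astype('f4'))
            print(n,nm,m.sum(),'med',np.median(q,0).round(4),'circ',np.round(cc,4),round(rad,4),'rect',[np.round(a,3) for a in cv2.minAreaRect(q[:,:2].astype('f4'))])
```

```text
top nuttop 133 med [ 0.5458 -0.0834  0.1287] circ [ 0.546  -0.0835] 0.0187 rect [array([ 0.546, -0.083]), array([0.035, 0.035]), np.float64(11.626)]
top stud 18 med [ 0.545  -0.0825  0.1485] circ [ 0.5436 -0.0837] 0.0042 rect [array([ 0.545, -0.084]), array([0.009, 0.011]), np.float64(25.759)]
top cap 68 med [0.5165 0.0769 0.15  ] circ [0.5149 0.0747] 0.0139 rect [array([0.515, 0.077]), array([0.023, 0.023]), np.float64(58.921)]
top foot 156 med [0.5132 0.0715 0.018 ] circ [0.515  0.0781] 0.0337 rect [array([0.515, 0.078]), array([0.065, 0.065]), np.float64(33.83)]
top elec 35 med [ 0.6623 -0.0555  0.1187] circ [ 0.6648 -0.0549] 0.0129 rect [array([ 0.664, -0.055]), array([0.014, 0.022]), np.float64(27.338)]
top plate 982 med [ 0.5364 -0.0835  0.011 ] circ [ 0.55   -0.0837] 0.0797 rect [array([ 0.551, -0.085]), array([0.156, 0.153]), np.float64(38.154)]
top arm 393 med [ 0.6045 -0.0676  0.0871] circ [ 0.6006 -0.0643] 0.0479 rect [array([ 0.603, -0.07 ]), array([0.094, 0.034]), np.float64(13.83)]
top dish 301 med [ 0.4368 -0.0564  0.0109] circ [ 0.4524 -0.0564] 0.0484 rect [array([ 0.
[... 808 characters left out ...]
7  0.1128] circ [ 0.6598 -0.0555] 0.0131 rect [array([ 0.661, -0.057]), array([0.023, 0.017]), np.float64(68.979)]
side plate 601 med [ 0.5482 -0.0734  0.0117] circ [ 0.5498 -0.0833] 0.0797 rect [array([ 0.547, -0.076]), array([0.154, 0.131]), np.float64(21.057)]
side arm 261 med [ 0.6036 -0.0697  0.0877] circ [ 0.6004 -0.0688] 0.0494 rect [array([ 0.601, -0.072]), array([0.097, 0.039]), np.float64(11.8)]
side dish 225 med [ 0.4402 -0.0632  0.0114] circ [ 0.4526 -0.0617] 0.0487 rect [array([ 0.451, -0.057]), array([0.093, 0.086]), np.float64(32.24)]
side jar 94 med [ 0.5648 -0.2207  0.0566] circ [ 0.5663 -0.2224] 0.0266 rect [array([ 0.566, -0.222]), array([0.045, 0.042]), np.float64(65.55)]
```

```bash
cat >> h.py <<'E'
from scipy.spatial.transform import Rotation as Ro
def st():
    s=ctrl.state();R=Ro.from_rotvec(s['ee_rot']).as_matrix()
    print('t',round(s['t'],2),'p',s['ee_pos'].round(4),'q',s['q'].round(3),'F',s['contact_force'].round(2),'M',s['moment'].round(2),'w',round(s['gripper_width'],3))
    print('toolx yaw',round(np.degrees(np.arctan2(R[1,0],R[0,0])),1),'z',R[:,2].round(3));return s,R
def to(p):
    s,R=st();d=R.T@(np.array(p)-s['ee_pos']);print('tool shift',d.round(4));return d
E
python3 -c "
from h import *
d=to((.515,.077,.2)); print(d/12)"
```

```text
t 0.1 p [ 0.1987 -0.5921  0.2306] q [-1.249  0.354  1.634 -0.     1.155 -0.002] F [-0.38 -0.13  0.4 ] M [ 0.06 -0.04  0.05] w 0.998
toolx yaw -71.4 z [-0.     0.001 -1.   ]
tool shift [-0.5337 -0.5127  0.0313]
[-0.04447381 -0.04272734  0.00260798]
```

```bash
python3 -m jog '[[1,-0.044,-0.043,0,0,0,0],[1,-0.044,-0.043,0,0,0,0],[1,-0.044,-0.043,0,0,0,0],[1,-0.044,-0.043,0,0,0,0],[1,-0.044,-0.043,0,0,0,0],[1,-0.044,-0.043,0,0,0,0],[1,-0.044,-0.043,0,0,0,0],[1,-0.044,-0.043,0,0,0,0],[1,-0.044,-0.043,0,0,0,0],[1,-0.044,-0.043,0,0,0,0],[1,-0.044,-0.043,0,0,0,0],[1,0,0,0,0,0,0]]' 30; python3 -c "
from h import *
to((.515,.077,.16))"
```

```text
t: 1.6
ee_pos: [0.4945, 0.0204, 0.231]
ee_rot: [-2.554, 1.828, 0.0]
contact_force: [-1.3, -0.6, -0.1]
gripper_width: -0.001
t 1.6 p [0.4945 0.0204 0.231 ] q [3.800e-02 1.500e-01 1.906e+00 1.000e-03 1.086e+00 1.279e+00] F [-1.34 -0.6  -0.09] M [-0.04  0.05  0.01] w -0.001
toolx yaw -71.2 z [ 0.     0.001 -1.   ]
tool shift [-0.047  -0.0376  0.0711]
```

```bash
python3 -m jog '[[1,-0.047,-0.0376,0.02,0,0,0],[1,0,0,0.04,0,0,0],[1,0,0,0.011,0,0,0],[1,0,0,0,0,0,0],[1,0,0,0,0,0,0]]'
python3 - <<'E'
from h import *
to((.515,.077,.15))
s=grab('side','s1');grab('top','t1')
cv2.imwrite('pics/s1c.png',cv2.resize(s['img'][130:270,210:360],None,fx=4,fy=4))
E
```

```text
t: 2.22
ee_pos: [0.5144, 0.0719, 0.1619]
ee_rot: [-2.548, 1.835, -0.002]
contact_force: [-0.5, 0.5, 0.6]
gripper_width: 0.003
t 2.23 p [0.5144 0.0719 0.1619] q [ 0.136  0.271  1.925 -0.     0.944  1.384] F [-0.45  0.48  0.58] M [ 0.   -0.   -0.02] w 0.003
toolx yaw -71.5 z [ 0.002  0.    -1.   ]
tool shift [-0.0047 -0.0022  0.0119]
```

View pics/s1c.png

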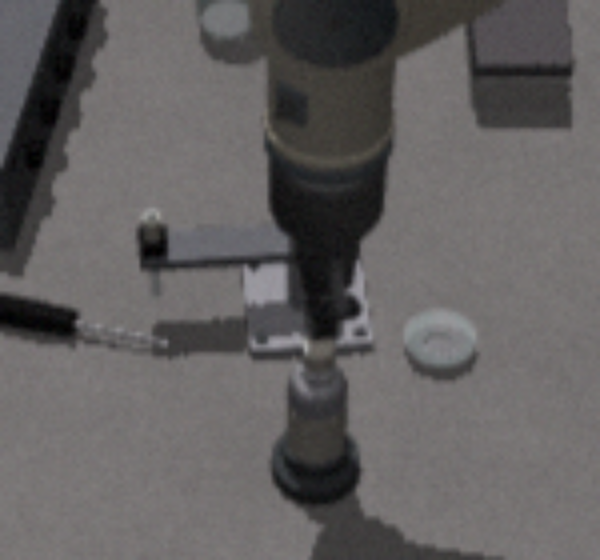

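The shut fingertips sit just above the cap in the crop, at about (320,340), and the pose is 5 mm short in y. I'll correct that and press in small steps.

```bash
python3 -m jog '[[1,-0.0047,-0.0022,0.003,0,0,0],[1,0,0,0.005,0,0,0],[1,0,0,0.003,0,0,0],[1,0,0,0,0,0,0],[1,0,0,0,0,0,0]]'; python3 -c "
from h import *
st()"
python3 -m jog '[[1,0,0,0.002,0,0,0],[1,0,0,0.002,0,0,0],[1,0,0,0,0,0,0],[1,0,0,0,0,0,0]]'; python3 -c "
from h import *
st()"
```

```text
t: 2.95
ee_pos: [0.5141, 0.0778, 0.1496]
ee_rot: [2.55, -1.834, -0.001]
contact_force: [-1.3, 1.4, 3.4]
gripper_width: 0.002
t 2.95 p [0.5141 0.0778 0.1496] q [0.147 0.29  1.932 0.    0.92  1.394] F [-1.27  1.41  3.4 ] M [0.17 0.24 0.05] w 0.002
toolx yaw -71.4 z [-0.  0. -1.]
t: 3.45
ee_pos: [0.5142, 0.0777, 0.1457]
ee_rot: [-2.55, 1.834, 0.0]
contact_force: [-2.7, 1.4, 6.4]
gripper_width: -0.0
t 3.45 p [0.5142 0.0777 0.1457] q [0.147 0.295 1.935 0.    0.911 1.394] F [-2.69  1.43  6.45] M [0.17 0.43 0.03] w -0.0
toolx yaw -71.5 z [-0.  0. -1.]
```

```bash
python3 -m jog '[[1,0,0,0.0015,0,0,0],[1,0,0,0.001,0,0,0],[1,0,0,0,0,0,0],[1,0,0,0,0,0,0]]'; python3 -c "
from h import *
st()"
```

```text
t: 3.95
ee_pos: [0.5143, 0.0778, 0.144]
ee_rot: [-2.55, 1.834, -0.0]
contact_force: [-4.4, 0.7, 14.9]
gripper_width: 0.002
t 3.95 p [0.5143 0.0778 0.144 ] q [0.147 0.298 1.937 0.    0.907 1.394] F [-4.36  0.7  14.89] M [ 0.19  0.91 -0.01] w 0.002
toolx yaw -71.5 z [ 0.  0. -1.]
```

The force rose to 14.9 N and travel stopped, so the cap is fully down. I'll lift and check that it springs back.

```bash
python3 -m jog '[[1,0,0,-0.02,0,0,0],[1,0,0,-0.05,0,0,0],[0,0,0,0,0,0,-10],[0,0,0,0,0,0,-10],[0,0,0,0,0,0,-10],[0,0,0,0,0,0,-10],[0,0,0,0,0,0,-10],[0,0,0,0,0,0,-10],[0,0,0,0,0,0,-10],[0,0,0,0,0,0,-10],[0,0,0,0,0,0,-10],[0,0,0,0,0,0,-10]]'; 
python3 -m jog '[[0,0,0,0,0,0,-10],[0,0,0,0,0,0,-10],[0,0,0,0,0,0,-10],[0,0,0,0,0,0,-10],[0,0,0,0,0,0,-10],[0,0,0,0,0,0,-10],[0,0,0,0,0,0,-10],[0,0,0,0,0,0,-10],[0,0,0,0,0,0,-10],[0,0,0,0,0,0,0]]'; python3 -c "
from h import *
d=to((.546,-.084,.2))
print(d/4)
s=grab('side','s2')
cv2.imwrite('pics/s2c.png',cv2.resize(s['img'][130:270,210:360],None,fx=4,fy=4))
"
```

```text
t: 5.45
ee_pos: [0.5143, 0.0775, 0.2127]
ee_rot: [3.042, 0.783, -0.0]
contact_force: [0.2, 0.6, -0.5]
gripper_width: 0.999
t: 6.7
ee_pos: [0.5143, 0.0775, 0.2128]
ee_rot: [1.607, 2.7, -0.0]
contact_force: [0.4, -0.7, -0.1]
gripper_width: 1.0
t 6.7 p [0.5143 0.0775 0.2128] q [ 0.147  0.21   1.875 -0.     1.057 -1.921] F [ 0.44 -0.67 -0.11] M [-0.01 -0.01  0.02] w 1.0
toolx yaw 118.5 z [-0. -0. -1.]
tool shift [-0.1571 -0.0492  0.0128]
[-0.0392718  -0.01229328  0.00320716]
```

View pics/s2c.png

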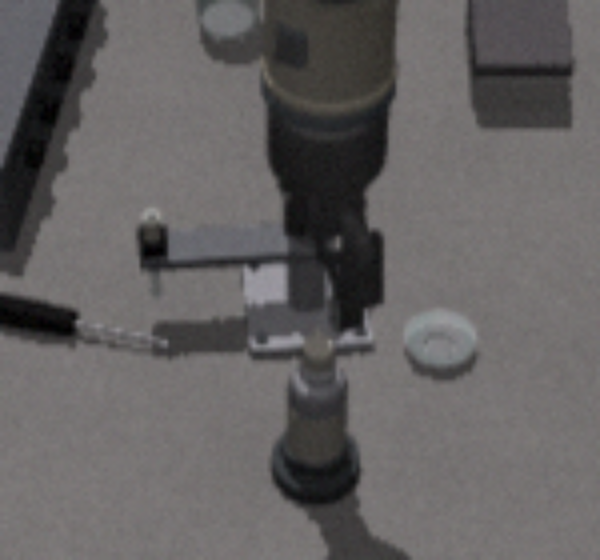

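The cap at (318,350) in the crop is back at its original height. Moving over the nut with the jaws open.

```bash
python3 -m jog '[[0,-0.039,-0.0123,0,0,0,0],[0,-0.039,-0.0123,0,0,0,0],[0,-0.039,-0.0123,0,0,0,0],[0,-0.039,-0.0123,0,0,0,0],[0,0,0,0,0,0,0],[0,0,0,0,0,0,0]]'; python3 -c "
from h import *
to((.546,-.084,.1))
"
```

```text
t: 7.5
ee_pos: [0.5453, -0.0827, 0.2128]
ee_rot: [-1.609, -2.698, -0.0]
contact_force: [-1.1, 0.3, -0.2]
gripper_width: 1.003
t 7.5 p [ 0.5453 -0.0827  0.2128] q [-0.153  0.259  1.81   0.     1.073 -2.22 ] F [-1.11  0.31 -0.21] M [-0.03  0.01 -0.01] w 1.003
toolx yaw 118.4 z [-0.001  0.    -1.   ]
tool shift [-0.0016 -0.      0.1128]
```

```bash
python3 -m jog '[[0,-0.0016,0,0.04,0,0,0],[0,0,0,0.05,0,0,0],[0,0,0,0.02,0,0,0],[0,0,0,0.006,0,0,0],[0,0,0,0,0,0,0],[0,0,0,0,0,0,0]]'; python3 -c "
from h import *
st()
for n in('side','top'):
  s=grab(n,n+'3');c=s['img'][130:270,210:360] if n=='side' else s['img'][150:290,250:400]
  cv2.imwrite('pics/%s3c.png'%n,cv2.resize(c,None,fx=4,fy=4))
"
```

```text
t: 8.25
ee_pos: [0.5472, -0.0841, 0.0982]
ee_rot: [1.604, 2.699, 0.001]
contact_force: [-0.5, -0.1, 0.2]
gripper_width: 1.0
t 8.25 p [ 0.5472 -0.0841  0.0982] q [-0.155  0.408  1.897  0.     0.835 -2.224] F [-0.47 -0.14  0.23] M [ 0.03 -0.03  0.03] w 1.0
toolx yaw 118.6 z [ 0.002 -0.    -1.   ]
```

View pics/side3c.png

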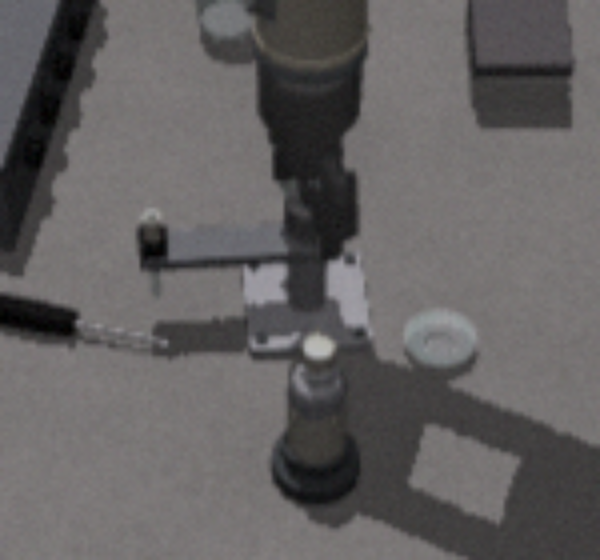

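The jaws straddle the nut at about (300,215), and the cap is up. Closing now.

```bash
python3 -m jog '[[1,0,0,0,0,0,0],[1,0,0,0,0,0,0],[1,0,0,0,0,0,0],[1,0,0,0,0,0,0],[1,0,0,0,0,0,0],[1,0,0,0,0,0,0],[1,0,0,0,0,0,0]]' 40; python3 -c "
from h import *
st()"
```

```text
t: 9.22
ee_pos: [0.5478, -0.086, 0.0978]
ee_rot: [1.602, 2.698, -0.001]
contact_force: [1.8, -10.6, 2.1]
gripper_width: 0.41
t 9.22 p [ 0.5478 -0.086   0.0978] q [-0.157  0.409  1.897 -0.003  0.833 -2.225] F [  1.77 -10.65   2.08] M [-1.44 -0.26  0.03] w 0.41
toolx yaw 118.6 z [ 0.003 -0.003 -1.   ]
```

```bash
python3 -m jog '[[1,-0.002,0,0,0,0,0],[1,0,0,0,0,0,0],[1,0,0,0,0,0,0]]'; python3 -c "
from h import *
st()"
```

```text
t: 9.6
ee_pos: [0.5478, -0.0861, 0.0977]
ee_rot: [1.605, 2.7, 0.001]
contact_force: [0.1, 0.2, 6.6]
gripper_width: 0.407
t 9.6 p [ 0.5478 -0.0861  0.0977] q [-0.159  0.41   1.895  0.     0.836 -2.228] F [0.15 0.2  6.55] M [-0.14  0.13 -0.05] w 0.407
toolx yaw 118.5 z [ 0.001 -0.    -1.   ]
```

The side force is gone and the grip is centred. Now turning clockwise (+az), moving down 0.08 mm per 10°.

```bash
python3 -m jog '[[1,0,0,0.0001,0,0,10],[1,0,0,0.0001,0,0,10],[1,0,0,0.0001,0,0,10],[1,0,0,0,0,0,10],[1,0,0,0.0001,0,0,10],[1,0,0,0.0001,0,0,10],[1,0,0,0,0,0,0]]'; python3 -c "
from h import *
st()"
```

```text
t: 10.48
ee_pos: [0.5478, -0.0874, 0.0972]
ee_rot: [2.74, 1.532, -0.0]
contact_force: [-0.9, -8.3, 6.1]
gripper_width: 0.412
t 10.47 p [ 0.5478 -0.0874  0.0972] q [-0.16   0.411  1.895 -0.002  0.834 -1.178] F [-0.94 -8.27  6.05] M [-1.32  0.18  0.02] w 0.412
toolx yaw 58.4 z [ 0.001 -0.002 -1.   ]
```

```bash
python3 -m jog '[[1,-0.0014,0.0008,0,0,0,0],[1,0,0,0.0001,0,0,10],[1,0,0,0.0001,0,0,10],[1,0,0,0.0001,0,0,10],[1,0,0,0,0,0,10],[1,0,0,0,0,0,0]]'; python3 -c "
from h import *
st()"
python3 -m jog '[[1,0,0,0.0001,0,0,10],[1,0,0,0.0001,0,0,10],[1,0,0,0.0001,0,0,10],[1,0,0,0,0,0,0]]'; python3 -c "
from h import *
st()"
```

```text
t: 11.22
ee_pos: [0.5471, -0.088, 0.0968]
ee_rot: [3.101, 0.502, -0.001]
contact_force: [-2.3, -3.1, 8.0]
gripper_width: 0.411
t 11.22 p [ 0.5471 -0.088   0.0968] q [-1.620e-01  4.110e-01  1.896e+00 -1.000e-03  8.350e-01 -4.830e-01] F [-2.3  -3.05  8.01] M [-0.45  0.53 -0.02] w 0.411
toolx yaw 18.4 z [-0. -0. -1.]
t: 11.72
ee_pos: [0.5464, -0.0881, 0.0965]
ee_rot: [3.125, -0.317, -0.003]
contact_force: [-6.4, -2.7, 10.1]
gripper_width: 0.403
t 11.72 p [ 0.5464 -0.0881  0.0965] q [-1.620e-01  4.120e-01  1.896e+00 -1.000e-03  8.350e-01  4.100e-02] F [-6.37 -2.69 10.14] M [-0.49  0.86 -0.06] w 0.403
toolx yaw -11.6 z [-0.002 -0.    -1.   ]
```

```bash
python3 -m jog '[[1,-0.0012,0.0008,-0.0003,0,0,0],[1,0,0,0,0,0,10],[1,0,0,0.0001,0,0,10],[1,0,0,0,0,0,0]]'; python3 -c "
from h import *
st()"
python3 -m jog '[[1,0,0,0.0001,0,0,10],[1,0,0,0.0001,0,0,10],[1,0,0,0,0,0,0]]'; python3 -c "
from h import *
st()"
```

```text
t: 12.22
ee_pos: [0.5459, -0.0879, 0.0965]
ee_rot: [-3.022, 0.855, 0.0]
contact_force: [-1.1, 0.5, 5.1]
gripper_width: 0.412
t 12.22 p [ 0.5459 -0.0879  0.0965] q [-1.630e-01  4.100e-01  1.898e+00  1.000e-03  8.330e-01  3.890e-01] F [-1.13  0.51  5.1 ] M [0.21 0.19 0.04] w 0.412
toolx yaw -31.6 z [-0.  0. -1.]
t: 12.6
ee_pos: [0.5456, -0.0877, 0.0963]
ee_rot: [-2.828, 1.367, 0.002]
contact_force: [-2.2, 2.8, 6.8]
gripper_width: 0.407
t 12.6 p [ 0.5456 -0.0877  0.0963] q [-1.630e-01  4.100e-01  1.899e+00  1.000e-03  8.330e-01  7.380e-01] F [-2.2   2.77  6.79] M [0.44 0.39 0.  ] w 0.407
toolx yaw -51.6 z [-0.001  0.001 -1.   ]
```

```bash
for i in 1; do python3 -m jog '[[1,0,0,0,0,0,10],[1,0,0,0.0001,0,0,10],[1,0,0,0,0,0,0]]'; python3 -c "
from h import *
st()"; done
python3 -m jog '[[1,0,0,0.0001,0,0,10],[1,0,0,0,0,0,10],[1,0,0,0,0,0,0]]'; python3 -c "
from h import *
st()"
```

```text
t: 12.98
ee_pos: [0.5446, -0.0875, 0.096]
ee_rot: [2.549, -1.835, -0.004]
contact_force: [-5.7, 3.8, 7.7]
gripper_width: 0.409
t 12.97 p [ 0.5446 -0.0875  0.096 ] q [-0.162  0.41   1.9    0.     0.834  1.085] F [-5.69  3.83  7.75] M [0.58 0.8  0.77] w 0.409
toolx yaw -71.5 z [-0.003  0.001 -1.   ]
t: 13.35
ee_pos: [0.5444, -0.0868, 0.0956]
ee_rot: [2.191, -2.25, -0.006]
contact_force: [-4.3, 6.8, 6.8]
gripper_width: 0.409
t 13.35 p [ 0.5444 -0.0868  0.0956] q [-0.162  0.411  1.9    0.002  0.834  1.435] F [-4.27  6.82  6.77] M [1.07 0.71 0.62] w 0.409
toolx yaw -91.5 z [-0.003  0.002 -1.   ]
```

Mz jumped from about 0 to 0.77 N·m and stayed at 0.62 while the gripper turned on, so the nut has bottomed and the grip is slipping. I'll recentre, then back off 90° plus about 2° of wind-up.

```bash
python3 -m jog '[[1,-0.0013,0.0008,-0.0002,0,0,0],[1,0,0,0,0,0,5],[1,0,0,0,0,0,0],[1,0,0,0,0,0,0]]'; python3 -c "
from h import *
st()"
python3 -m jog '[[1,0,0,0,0,0,-2],[1,0,0,-0.0001,0,0,-10],[1,0,0,-0.0001,0,0,-10],[1,0,0,-0.0001,0,0,-10],[1,0,0,0,0,0,-10],[1,0,0,0,0,0,0]]'; python3 -c "
from h import *
st()"
```

```text
t: 13.85
ee_pos: [0.5444, -0.0866, 0.0957]
ee_rot: [2.095, -2.34, -0.002]
contact_force: [-3.9, 2.8, 2.4]
gripper_width: 0.406
t 13.85 p [ 0.5444 -0.0866  0.0957] q [-0.161  0.41   1.901  0.     0.832  1.521] F [-3.93  2.84  2.42] M [0.42 0.69 0.74] w 0.406
toolx yaw -96.3 z [-0.002  0.    -1.   ]
t: 14.6
ee_pos: [0.5448, -0.088, 0.0961]
ee_rot: [2.795, -1.432, 0.0]
contact_force: [-3.7, -5.6, 0.2]
gripper_width: 0.41
t 14.6 p [ 0.5448 -0.088   0.0961] q [-0.162  0.41   1.901 -0.002  0.832  0.786] F [-3.67 -5.63  0.25] M [-0.89  0.59 -0.02] w 0.41
toolx yaw -54.3 z [-0.001 -0.001 -1.   ]
```

```bash
python3 -m jog '[[1,0.0005,0.0011,0,0,0,0],[1,0,0,-0.0001,0,0,-10],[1,0,0,-0.0001,0,0,-10],[1,0,0,-0.0001,0,0,-10],[1,0,0,0,0,0,-10],[1,0,0,-0.0001,0,0,-10],[1,0,0,0,0,0,0],[1,0,0,0,0,0,0]]'; python3 -c "
from h import *
st()
for n in('side','top'):
  s=grab(n,n+'4');c=s['img'][130:270,210:360] if n=='side' else s['img'][150:290,230:380]
  cv2.imwrite('pics/%s4c.png'%n,cv2.resize(c,None,fx=4,fy=4))
X=pts(s).reshape(-1,3)
"
```

```text
t: 15.6
ee_pos: [0.5464, -0.0889, 0.0968]
ee_rot: [3.138, -0.121, 0.006]
contact_force: [3.3, -4.8, -5.3]
gripper_width: 0.408
t 15.6 p [ 0.5464 -0.0889  0.0968] q [-1.64e-01  4.09e-01  1.90e+00 -1.00e-03  8.29e-01 -8.60e-02] F [ 3.27 -4.78 -5.26] M [-0.82 -0.54  0.01] w 0.408
toolx yaw -4.4 z [ 0.004 -0.001 -1.   ]
```

View pics/side4c.png

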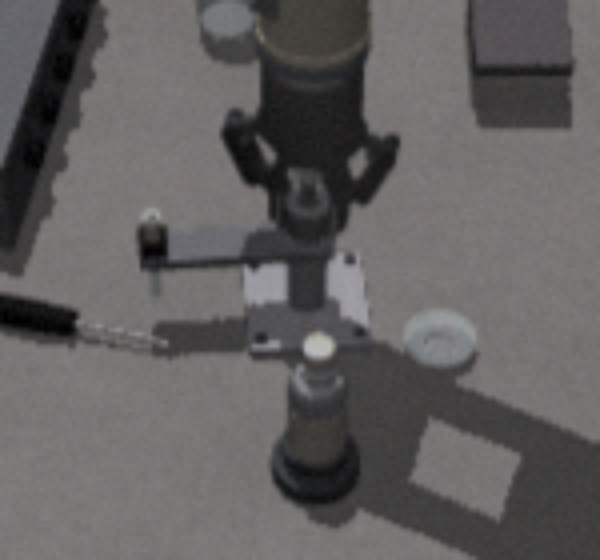

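View pics/top4.png

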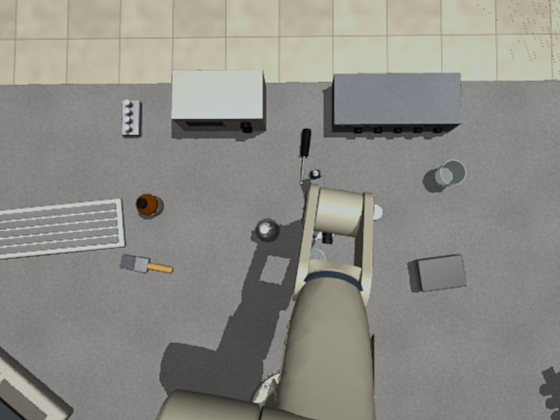

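The side crop shows both fingers closed on the nut at (305,205), with the cap up at (318,345) and the bystanders unmoved. The gripper has turned 91.9° since the slip, with Mz near zero. Handing in.

```bash
python3 -c "
from h import *
st();print(workorder.hand_in())"
```

```text
t 15.7 p [ 0.5464 -0.0889  0.0968] q [-1.64e-01  4.09e-01  1.90e+00 -1.00e-03  8.29e-01 -8.60e-02] F [ 3.95 -5.1  -4.7 ] M [-0.88 -0.5  -0.04] w 0.406
toolx yaw -4.4 z [ 0.004 -0.001 -1.   ]
the job is handed in; nothing more can be done
None
```

I carried out the whole sequence and handed the job in at 15.7 s with the gripper still holding the nut. No verdict was reported.

- **Nozzle cap:** I pressed it with the shut fingers until it hit its stop, where the force reached 14.9 N with about 6 mm of travel. After I lifted off, the pictures showed it back up.
- **Screwing down:** I turned the nut clockwise in one grip at 40 N. After about 3.2 rad the twisting moment jumped from about 0 to 0.77 N·m. It stayed high for about 25° more of turning, so the nut had bottomed and the gripper was slipping round it.
- **Backing off:** I turned it back 91.9° (1.60 rad) by the tool's yaw. The moment stayed near zero, so there was no sign of slip. I did not read the nut's angle directly; it is inferred from how far the tool turned.
- **Last checks:** The jaw opening was 0.41, about 35 mm against the 36 mm nut. The grasp point was an estimated 5 mm from the nut's centre. The last pictures showed the cap up, and the bystanders looked unmoved where visible; the arm partly hid the jar and dish in the top view.
- **What disagreed:** The stud axis found from the camera was about 2–3 mm off in y. That put side forces of up to about 10 N on the tool, which I corrected while turning. About 8 N of side and vertical force remained at hand-in.

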